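Seat the temperature probe in the dry-block heater

TASK

Take the slim temperature probe out of the test-tube rack and fit it into the small centre well of the dry-block heater's round insert: the insert lies loose in its pan, so feel for the hole gently, then press straight down until the probe's flange sits flat on the insert. Let go of it, then swing the retaining latch over the flange to its stop. Leave everything else where it stands.

Things in the scene. Friction and masses are not known exactly. Their poses are not given: they have to be found in the camera images.
- probe: Wanted slim probe, 100 g, upright in a rack hole, flange on the rack's board. Origin: centre of flange underside, z up its axis. Steel sheath 8 mm dia, 46 mm long, flat end (z = -46 mm); flange 36 mm dia, z 0 to 5; neck 10 mm dia to z = 20; black round handle with grey rings, 22 mm dia, z 20 to 62: grip here; steel socket to z = 67.
- wide_probe: Another probe in the same rack, not wanted: sheath 12 mm dia (too thick for the small well), flange 32 mm dia, squat black head 34 mm dia ending 28 mm above the flange's underside. Origin: centre of flange underside. Which probe stands in which of the two holes, 80 mm apart, varies.
- tube_rack: Red test-tube rack, fixed, 73 x 274 x 107 mm. Origin: centre of its underside; y along its length, z up. Upper board's top at z = 83 mm, end walls to 100, holes 17 mm wide in two rows, black pins to z = 107 between the rows (x = 0). The probes stand at x = -16.5, y = +60 and -20 mm; two test tubes 170 mm high at y = -100.
- heater: White dry-block heater, fixed, 190 x 156 x 80 mm. Origin: on the worktop under the pan's centre; -x is the front with a sloping panel, z up. In a round pan 89 mm wide in its top lies a round aluminium insert 80 mm wide, flat top at z = 84 mm, with blind upright wells 48 mm deep, edges sharp: one of 9 mm dia in the insert's centre, four of 16 mm dia 28 mm from it.
- well (a point): Centre of the pan at the level of the insert's top; axes as heater. The insert lies loose: turned anyhow and leaning to one side of the pan, so that the 9 mm well is 3 to 4 mm off this point in an unknown direction (not measured). Needs 14 N sideways to shift. A sprung pad 18 mm down the well holds the sheath with 3 to 5 N: from there on press with 5 to 12 N.
- latch (a joint): Latch angle, rad: 0 = open stop (bar points to the heater's front), 1.25 = closed stop (bar along heater -y, over the front edge of a seated flange). Starts at 0 to 0.35, grows counter-clockwise from above, stays where left, about 1.2 N at the knob. Bar 7.5 to 12.5 mm above the insert's top: passes 2.5 mm over a seated flange, strikes one standing proud.
- latch_knob (a point): Middle of the upright black knob on the latch's free end, 100 mm from the pivot: post 12 mm dia with a 16 mm head, from the bar's top (13 mm below this point) to 12 mm above it. Push it sideways.
- latch_pivot (a point): Point on the latch's upright pivot axis, level with latch_knob; fixed to the heater at x = -15.5, y = +58 mm of its frame. With the latch closed, the knob is at x = -15.5, y = -42 mm of the heater's frame.
- beaker_150: Glass beaker, 67 mm wide, 79 mm high, loose. Origin: centre of its underside.
- weighing_bottle: Glass weighing bottle with lid, 41 mm wide, 52 mm high, loose. Origin: centre of its underside.
- petri_1: Petri dish, 61 mm wide, 13 mm high, loose. Origin: centre of its underside.
Mind the look-alikes: they are no part of the job. What is shaped like the probe but blue is not meant.

How it is judged:
By the outcome, as a careful person would: the job done as asked, in the order asked, and still so for the second after the job is handed in, with the robot touching nothing.
It also fails if it takes over 72 s, if anything falls off the work surface, if the arm or the gripper's body presses on something with over 40 N, if the wrist force passes 120 N, or if a joint passes its speed limit or range.

ROBOT

A 7-joint arm with a two-finger parallel gripper is mounted at the origin on a cart in front of the work surface, level with it; the furniture and walls round the work are solid. World frame = base frame: x ahead of the robot, y to its left, z up, the work surface at z = 0. Lengths are in mm, angles in rad, forces in N, time in s.
With the tool pointing down it reaches from about 400 to 900 mm from the base axis. Payload 5.6 kg.
Tool frame: the origin (TCP) lies at the centre of the arm's flange, where the gripper is bolted on; the fingertips stand 190 mm ahead of it and the grasp point (between the pads) lies 171 mm ahead of it; z points along the fingers, x is the direction in which the jaws open and shut, and the axes are right-handed (so a half turn about z gives the same grasp; the last joint's range is limited). The gripper opens to 92 mm and grips with 3 to 60 N. Pads are 20 mm wide; open, the fingers measure 128 mm over their backs; the gripper's body (75 mm by 189 mm) begins 69 mm behind the grasp point.
Start: joints at [1.119, 0.468, -0.012, 1.603, 0.006, 1.071, -0.056], TCP at [258.346, -596.456, 404.692] pointing down, gripper open.
Joint ranges: [-2.53, 2.53], [-0.31, 2.02], [-1.57, 1.55], [0.28, 2.44], [-1.29, 4.43], [0.15, 1.84], [-2.92, 2.92]. Speed limits (rad/s): [2.57, 2.57, 3.14, 3.14, 3.14, 3.14, 3.14].

INTERFACE

Orientations are given as a unit quaternion [w, x, y, z].
In Python, from workcell import manip gives the robot as it stands. The module is installed in compiled form; this text tells all that it offers.
- The arm moves only by the tool drive_tool, never from a script. Its argument "increments" is a list of rows, each a list of 7 numbers: the shift along the tool's x, y, z in mm, then the turn, a rotation vector about the tool's x, y, z in rad, then the opening, from -1 (shut) to 1 (fully open). A call has 1 to 10 rows; each row is the pose to reach, as a shift and turn from the pose commanded when the call began, along the tool's axes at that moment; what a row does not reach only later rows make up. A row lasts 1/12 s, in which the tool goes at most 41.7 mm and 7.16 degrees, less where a joint would pass 70% of its speed; a pose out of reach is approached as far as the arm can. A call with a gripper value outside its range is refused whole. The fingers move at their own pace and stop on an object; "force" is the grip in N (left out, the last holds). Time passes only in rows, so rows that repeat a pose let the fingers close. It gives the time, the measured TCP pose, the force and the opening at its end, in the units of the state.
- manip.sense(): the state, without advancing time (a new reading comes with each control period).
- manip.grab_frame(name): name is "scene" or "side" or "wrist"; returns the picture (400x640x3 uint8, red, green, blue); there is no depth.
- manip.camera_info(name): a dict with "intrinsics" (3x3 intrinsics, pixels), "R" (3x3) and "t" (3): a world point X has camera coordinates R X + t; the wrist camera has in their place "hand_eye" (4x4, takes a point from camera to tool coordinates, whose origin is the TCP and whose axes are the tool frame's). Camera axes: x right, y down, z forward; pixel columns grow to the right and rows downward; lengths in mm; the calibration is good to about 2 mm. A picture is of the moment at which its call begins: read the wrist's pose just before it. camera_info takes no time and is no camera call.
- manip.finish_job(): hands the job in, once; it reports no verdict.
The state is a dict: "time": time; "joint_pos": joint angles; "qvel": joint speeds; "tau": joint torques, N m; "eef_pos": TCP position; "tool_rot": TCP orientation; "ft_force": force on the tool from outside, world axes, zero at the start; "moment": the same for the moment, N m; "width": opening from 0.0 (shut) to 1.0 (fully open).
Only numpy, scipy, OpenCV 4.12 (cv2) and the standard library are available. Lean on these libraries where they do the work, as an engineer would, in place of code of your own. Each camera call takes 0.05 s, during which the arm holds its last target. There are 200 camera calls.

## Working session

There is one attempt and no reset: what is moved stays moved. The work goes in short steps, Python scripts to look and compute and a tool call to move; the robot and the scene stay as the last step left them, time stands still between calls to the robot, and variables do not carry over. Pictures are saved under pics/ and viewed, about 8 in all and at most 12, crops included, and the job is handed in when it is done.

Besides the shell and the picture viewer there is one more tool, called by a JSON object that holds its "name" and its "arguments", one argument or row to a line. drive_tool: Moves the arm, as the interface text tells. Its arguments: {"type":"object","properties":{"increments":{"type":"array"},"force":{"type":"number"}},"required":["increments"]}

```bash
mkdir -p pics
cat > h.py <<'E'
import numpy as np, cv2
from workcell import manip
from scipy.spatial.transform import Rotation as Ro
def rot(q): return Ro.from_quat([q[1],q[2],q[3],q[0]]).as_matrix()
def cam(name,s=None):
    c=manip.camera_info(name); K=np.array(c['intrinsics'])
    if 'R' in c and name!='wrist': return K,np.array(c['R']),np.array(c['t']).ravel()
    H=np.array(c['hand_eye']); s=s or manip.sense()
    T=np.eye(4);T[:3,:3]=rot(s['tool_rot']);T[:3,3]=s['eef_pos']
    M=np.linalg.inv(T@H); return K,M[:3,:3],M[:3,3]
def ray(C,u,v,z):
    K,R,t=C; d=R.T@np.linalg.solve(K,[u,v,1]); o=-R.T@t
    return o+d*(z-o[2])/d[2]
def proj(C,X):
    K,R,t=C; p=K@(R@np.array(X,float)+t); return p[:2]/p[2]
def snap(name,fn):
    s=manip.sense(); im=manip.grab_frame(name)[:,:,::-1].copy(); cv2.imwrite('pics/'+fn,im); np.save('pics/'+fn+'.npy',np.r_[s['eef_pos'],s['tool_rot']]); return s,im
E
python3 - <<'E'
from h import *
for n in ['scene','side','wrist']:
    s,im=snap(n,n+'0.png'); C=cam(n,s); print(n,C[0].round(1).tolist(),(-C[1].T@C[2]).round(0),C[1][2].round(2))
print(s)
a=np.vstack([cv2.imread('pics/scene0.png'),]);
E
```

```text
scene [[373.5, 0.0, 325.2], [0.0, 373.5, 205.8], [0.0, 0.0, 1.0]] [196. 815. 495.] [ 0.41 -0.8  -0.44]
side [[412.2, 0.0, 318.6], [0.0, 412.2, 203.8], [0.0, 0.0, 1.0]] [ 340. -775.  617.] [ 0.26  0.8  -0.54]
wrist [[282.6, 0.0, 313.9], [0.0, 282.6, 199.4], [0.0, 0.0, 1.0]] [ 334. -564.  383.] [-0.27 -0.11 -0.96]
{'time': 0.1, 'joint_pos': array([ 1.11901983,  0.46825641, -0.0115835 ,  1.60350354,  0.00600286,
        1.07141736, -0.05628543]), 'qvel': array([ 0.00045819,  0.00035451, -0.00196744, -0.00118816, -0.00052788,
       -0.00152234, -0.00084636]), 'tau': array([ 3.19706742e-04, -5.21639800e+01, -1.27339418e-02, -2.44361061e+01,
       -5.68116561e-02,  1.40819684e-02,  8.63484865e-05]), 'eef_pos': array([ 258.22717965, -596.26519011,  403.86817913]), 'tool_rot': array([-3.72121683e-04,  8.35890424e-01, -5.48895798e-01, -6.80163279e-04]), 'ft_force': array([-1.1825625 , -0.11055195,  0.98364659]), 'moment': array([ 0.00534356,  0.02873859, -0.04161988]), 'width': 0.9987922758703489}
```

View pics/scene0.png

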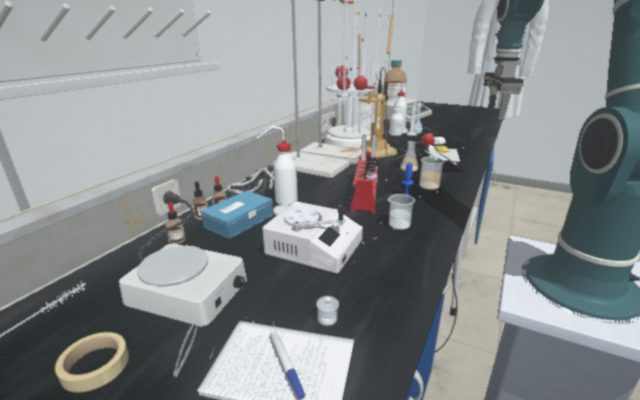

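View pics/side0.png

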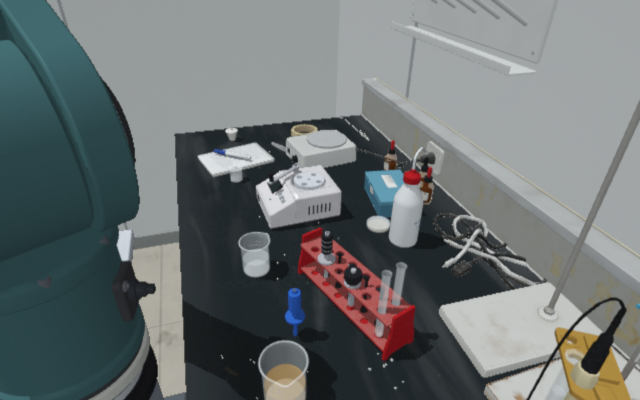

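Side view: the slim ringed probe stands at about (327,245), the wide probe at (352,280) and the tubes at (390,290). The heater insert is near (309,178), with the latch knob on its left; the blue decoy is at (295,310).

Run:
```python
from h import *
C=cam('side')
for n,u,v,z in [('probe top',327,233,150),('wide top',352,266,111),('insert',309,178,84),('knob?',275,186,97),('rack near R',412,318,100),('rack near L',384,345,100),('rack far',300,237,100)]:
    print(n,ray(C,u,v,z).round(0))
im=cv2.imread('pics/side0.png')
a=cv2.resize(im[150:370,230:430],None,fx=2.7,fy=2.7,interpolation=cv2.INTER_CUBIC)
cv2.imwrite('pics/c1.png',a); print(a.shape)
```

```text
probe top [ 546. -187.  150.]
wide top [ 576. -247.  111.]
insert [606. 138.  84.]
knob? [507. 100.  97.]
rack near R [ 629. -381.  100.]
rack near L [ 563. -416.  100.]
rack far [ 511. -122.  100.]
(594, 540, 3)
```

View pics/c1.png

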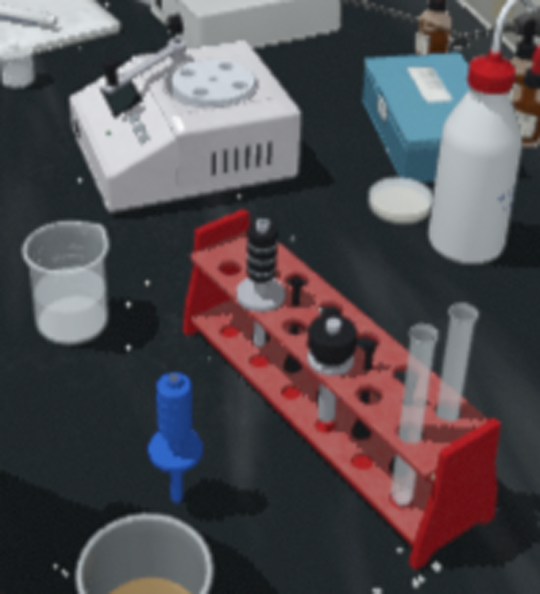

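{"name": "drive_tool", "arguments": {
  "increments": [
    [-265, -411, -30, 0, 0, 0, 1],
    [-265, -411, -30, 0, 0, 0, 1],
    [-265, -411, -30, 0, 0, 0, 1],
    [-265, -411, -30, 0, 0, 0, 1],
    [-265, -411, -30, 0, 0, 0, 1],
    [-265, -411, -30, 0, 0, 0, 1],
    [-265, -411, -30, 0, 0, 0, 1],
    [-265, -411, -30, 0, 0, 0, 1],
    [-265, -411, -30, 0, 0, 0, 1],
    [-265, -411, -30, 0, 0, 0, 1]
  ]
}}

```text
time: 0.98
eef_pos: [490.1, -248.8, 430.3]
tool_rot: [0.0, 0.836, -0.549, -0.0]
ft_force: [0.1, -0.2, 0.1]
width: 0.998
```

{"name": "drive_tool", "arguments": {
  "increments": [
    [0, 0, 0, 0, 0, 0, 1],
    [0, 0, 0, 0, 0, 0, 1],
    [0, 0, 0, 0, 0, 0, 1]
  ]
}}

```text
time: 1.23
eef_pos: [489.2, -251.1, 429.9]
tool_rot: [0.0, 0.836, -0.549, -0.0]
ft_force: [-0.8, -0.1, -0.6]
width: 1.001
```

{"name": "drive_tool", "arguments": {
  "increments": [
    [-40, -60, 0, 0, 0, 0, 1],
    [-40, -60, 0, 0, 0, 0, 1],
    [-40, -60, 0, 0, 0, 0, 1],
    [-40, -60, 0, 0, 0, 0, 1]
  ]
}}

```text
time: 1.57
eef_pos: [528.7, -190.3, 429.8]
tool_rot: [0.0, 0.836, -0.549, -0.0]
ft_force: [1.1, -1.0, -0.1]
width: 1.002
```

Run:
```python
from h import *
s,im=snap('wrist','w1.png'); print(s['eef_pos'],s['tool_rot'])
C=cam('wrist',s); print(proj(C,[546,-187,150]),proj(C,[576,-247,111]))
```

```text
[ 528.66943355 -190.32778053  429.80446748] [ 1.83816590e-04  8.36065337e-01 -5.48629752e-01 -3.38315082e-04]
[317.6015746  184.86389053] [379.67630836 172.80381127]
```

View pics/w1.png

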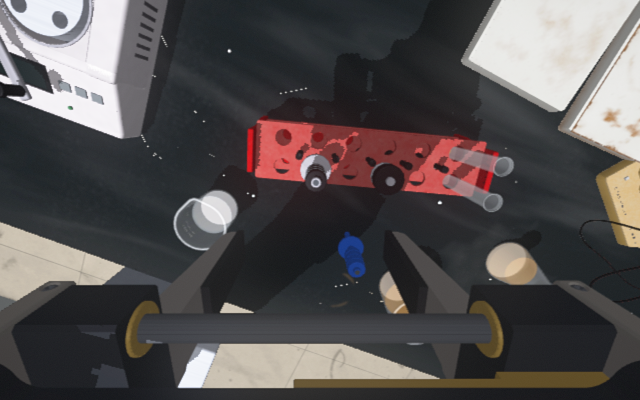

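Wrist view: the slim probe's socket is at (316,182) with its flange behind it at about (316,165). The wide probe is at (389,181), the tubes at (500,185), and the heater is top-left with the insert at about (50,10).

Run:
```python
from h import *
p=np.load('pics/w1.png.npy'); s=dict(eef_pos=p[:3],tool_rot=p[3:])
C=cam('wrist',s)
a=ray(C,316,182,150);b=ray(C,389,181,111);print(a,b,np.linalg.norm((a-b)[:2]))
im=cv2.imread('pics/w1.png')
g=cv2.cvtColor(im[90:215,230:430],cv2.COLOR_BGR2GRAY)
c=im[130:215,290:345]; cv2.imwrite('pics/c2.png',cv2.resize(c,None,fx=8,fy=8,interpolation=cv2.INTER_CUBIC))
d=a-b; print('yaw rack',np.arctan2(d[1],d[0]))
R=rot(p[3:]); print('tool x',R[:,0],'heater insert~',proj(C,[606,138,84]))
for X in ([a[0],a[1],150],[a[0],a[1],88]): print(proj(C,X))
```

```text
[ 547.93749345 -184.50235327  150.        ] [ 572.00832807 -260.39480355  111.        ] 79.61827108024448
yaw rack 1.8779303534260714
tool x [ 3.98010562e-01 -9.17380761e-01 -3.64012525e-04] heater insert~ [ 36.89361174 -15.26083777]
[316. 182.]
[315.6418902  169.44537449]
```

View pics/c2.png

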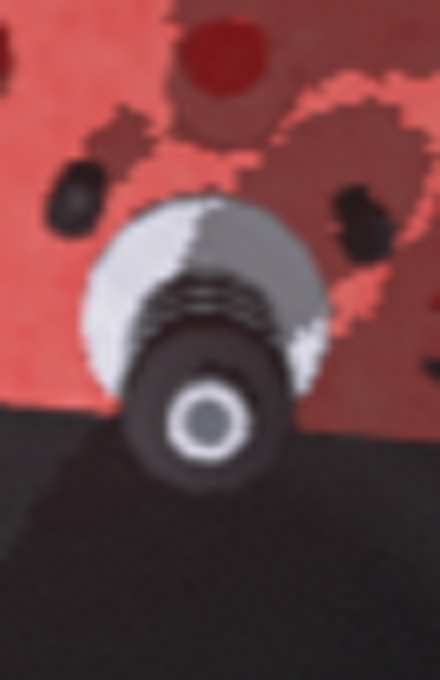

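{"name": "drive_tool", "arguments": {
  "increments": [
    [2.4, -20, 0, 0, 0, 0, 0],
    [2.4, -20, 0, 0, 0, 0, 0],
    [2.4, -20, 30, 0, 0, 0, 0],
    [2.4, -20, 60, 0, 0, 0, 0],
    [2.4, -20, 85, 0, 0, 0, 0],
    [2.4, -20, 105, 0, 0, 0, 0],
    [2.4, -20, 120, 0, 0, 0, 0],
    [2.4, -20, 129, 0, 0, 0, 0],
    [2.4, -20, 129, 0, 0, 0, 0]
  ]
}}

```text
time: 2.37
eef_pos: [546.4, -186.0, 299.1]
tool_rot: [0.001, 0.835, -0.55, -0.002]
ft_force: [-0.2, -0.9, -0.1]
width: 0.497
```

{"name": "drive_tool", "arguments": {
  "increments": [
    [0, 0, 0, 0, 0, 0, -0.5],
    [0, 0, 0, 0, 0, 0, -0.5],
    [0, 0, 0, 0, 0, 0, -0.7],
    [0, 0, 0, 0, 0, 0, -0.7],
    [0, 0, 0, 0, 0, 0, -0.8],
    [0, 0, 0, 0, 0, 0, -0.8],
    [0, 0, 0, 0, 0, 0, -0.8]
  ],
  "force": 30
}}

```text
time: 2.95
eef_pos: [548.3, -184.5, 302.2]
tool_rot: [-0.0, 0.836, -0.549, 0.001]
ft_force: [-1.7, 1.0, 5.6]
width: 0.233
```

{"name": "drive_tool", "arguments": {
  "increments": [
    [0, 0, -10, 0, 0, 0, -0.8],
    [0, 0, -30, 0, 0, 0, -0.8],
    [0, 0, -60, 0, 0, 0, -0.8],
    [0, 0, -90, 0, 0, 0, -0.8],
    [0, 0, -120, 0, 0, 0, -0.8],
    [0, 0, -150, 0, 0, 0, -0.8],
    [0, 0, -150, 0, 0, 0, -0.8]
  ]
}}

```text
time: 3.53
eef_pos: [549.1, -184.5, 458.0]
tool_rot: [-0.001, 0.836, -0.549, 0.005]
ft_force: [1.4, 0.1, -1.3]
width: 0.235
```

{"name": "drive_tool", "arguments": {
  "increments": [
    [-30, -17, 0, 0, 0, 0, -0.8],
    [-60, -34, 0, 0, 0, 0, -0.8],
    [-90, -51, 0, 0, 0, 0, -0.8],
    [-120, -68, 0, 0, 0, 0, -0.8],
    [-150, -85, 0, 0, 0, 0, -0.8],
    [-180, -103, 0, 0, 0, 0, -0.8],
    [-200, -115, 0, 0, 0, 0, -0.8],
    [-213, -122, 0, 0, 0, 0, -0.8],
    [-213, -122, 0, 0, 0, 0, -0.8]
  ]
}}

```text
time: 4.28
eef_pos: [574.7, 63.8, 450.8]
tool_rot: [-0.001, 0.838, -0.546, -0.001]
ft_force: [-0.4, 0.1, -1.7]
width: 0.232
```

Run:
```python
from h import *
s,im=snap('wrist','w2.png'); print(s['eef_pos'],s['tool_rot'],s['width'],s['ft_force'],s['moment'])
C=cam('wrist',s); print(proj(C,[606,138,84]))
```

```text
[574.73703332  63.81965086 450.80148045] [-6.21530219e-04  8.37713132e-01 -5.46109345e-01 -9.50999941e-04] 0.2321592203725083 [-0.3590389   0.09324218 -1.72933479] [0.05453238 0.02662473 0.04559399]
[268.06727896 133.77528048]
```

View pics/w2.png

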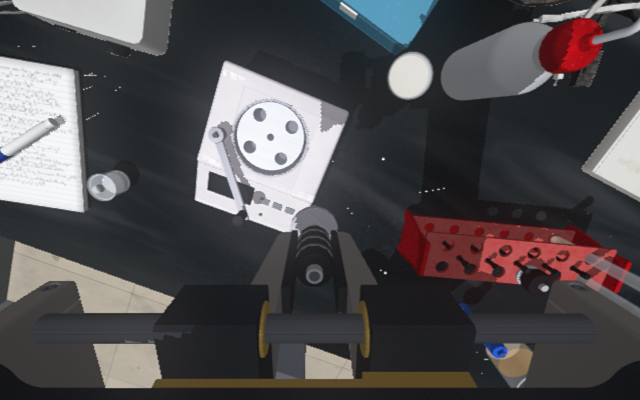

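Wrist view: probe is held, with its flange at (316,225) and socket at (314,272). Insert centred near (271,137), latch pivot (217,134), knob (238,219).

Run:
```python
from h import *
p=np.load('pics/w2.png.npy'); C=cam('wrist',dict(eef_pos=p[:3],tool_rot=p[3:]))
im=cv2.imread('pics/w2.png')
cv2.imwrite('pics/c3.png',cv2.resize(im[85:285,190:360],None,fx=3.5,fy=3,interpolation=cv2.INTER_CUBIC)[:600])
g=cv2.cvtColor(im,cv2.COLOR_BGR2GRAY).astype(float)
print(g[130:146,262:280].astype(int))
for n,u,v,z in [('well',270.5,137,84),('pivot',217,134,98),('knob',238,219,121)]: print(n,ray(C,u,v,z).round(1))
```

```text
[[245 246 246 247 247 248 247 247 247 245 245 245 246 246 247 248 248 248]
 [246 245 245 245 246 247 248 248 248 248 247 246 245 245 245 246 247 247]
 [246 246 246 246 246 246 247 247 247 248 249 248 247 246 245 245 245 245]
 [246 246 246 246 247 246 243 220 194 215 241 248 248 247 247 246 246 245]
 [246 247 247 247 246 224 163 126 117 127 180 234 246 247 247 247 247 246]
 [245 245 246 247 238 177 119 111 112 114 133 192 238 245 245 246 246 247]
 [247 246 246 246 226 155 115 116 117 118 121 166 234 246 245 244 244 245]
 [247 247 248 248 225 154 119 118 120 121 120 142 230 247 246 245 245 245]
 [248 247 247 248 232 172 128 119 121 121 123 162 234 248 246 246 246 245]
 [247 247 248 249 249 232 170 128 121 123 139 208 242 247 247 247 246 246]
 [247 246 247 247 249 249 226 175 156 160 197 238 246 246 245 246 246 246]
 [248 247 247 246 247 248 249 250 243 245 249 248 248 247 246 245 245 245]
 [249 249 248 248 247 247 247 248 248 248 248 248 247 247 247 247 246 245]
 [249 249 249 249 249 248 247 247 246 246 247 247 247 247 247 246 246 247]
 [249 249 249 248 248 249 249 248 248 247 246 246 246 246 247 247 247 247]
 [248 248 249 249 249 249 248 248 248 249 248 247 247 246 246 246 246 247]]
well [603.7 134.   84. ]
pivot [583.8 189.9  98. ]
knob [505.7 130.6 121. ]
```

View pics/c3.png

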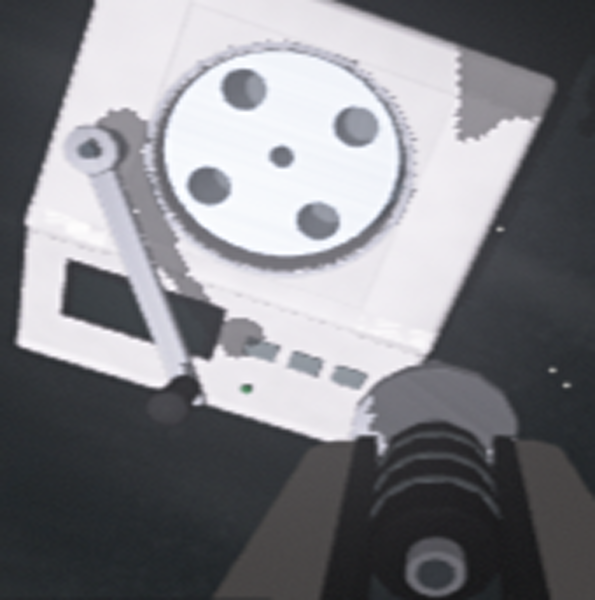

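```bash
cat >> h.py <<'E'
def wc(fn):
    p=np.load('pics/'+fn+'.npy'); return cam('wrist',dict(eef_pos=p[:3],tool_rot=p[3:])),p
E
python3 - <<'E'
from h import *
C,p=wc('w2.png'); im=cv2.imread('pics/w2.png'); R=rot(p[3:])
g=cv2.cvtColor(im,cv2.COLOR_BGR2GRAY).astype(float)
def cen(x0,x1,y0,y1):
    w=np.clip(240-g[y0:y1,x0:x1],0,None); Y,X=np.mgrid[y0:y1,x0:x1]; return (X*w).sum()/w.sum(),(Y*w).sum()/w.sum()
u=cen(262,280,130,146); W=ray(C,*u,84); print('well',u,W)
for cx,cy in [(243,89),(356,126),(209,185),(318,220)]:
    print('big',ray(C,190+cx/3.5,85+cy/3,84)[:2]-W[:2])
P=lambda x,y,z: ray(C,190+x/3.5,85+y/3,z)
# insert disk extents
for a,b,z in [((30,222),(430,355),80),((552,85),(430,355),80)]:
    A,B=P(*a,z),P(*b,z); d=B-A; print('edge',A,B,np.degrees(np.arctan2(d[1],d[0])),np.linalg.norm(d))
print('pivot',P(95,149,98),'knobhead',P(168,402,121.5),'knobneck/bar end',P(190,385,97))
print('disc L/R/T/B',P(162,155,84),P(403,155,84),P(282,47,84),P(282,256,84))
f=lambda z:proj(C,R@[0,0,z]+p[:3])
print('pred socket',f(152.2),'flange top',f(214.2)); print('meas', (190+436/3.5,85+572/3))
c=f(214.2); q=proj(C,R@[18,0,214.2]+p[:3]); q2=proj(C,R@[0,-18,214.2]+p[:3]);print('flange right',q,'top edge',q2)
E
```

```text
well (np.float64(270.00972590627765), np.float64(136.6894341290893)) [603.75659131 134.63515064  84.        ]
big [18.58212904 20.55048603]
big [ 20.94855125 -19.49269056]
big [-21.00347301  18.2041632 ]
big [-18.85944461 -21.60621063]
edge [541.98620829 206.40461245  80.        ] [546.61303019  53.28221058  80.        ] -88.26924912647564 153.1922890838222
edge [665.76701136  60.69216916  80.        ] [546.61303019  53.28221058  80.        ] -176.44146752174692 119.3841644235174
pivot [583.15003762 189.50451395  98.        ] knobhead [505.89684027 130.53043522 121.5       ] knobneck/bar end [504.8263841  128.55178297  97.        ]
disc L/R/T/B [587.40064811 171.66493485  84.        ] [620.83700717  96.1002717   84.        ] [642.10725114 148.86572112  84.        ] [565.87716484 119.14273498  84.        ]
pred socket [312.99059549 275.10099055] flange top [313.25701117 229.20004997]
meas (314.57142857142856, 275.66666666666663)
flange right [337.59742162 229.22475959] top edge [313.2666278  206.08198808]
```

{"name": "drive_tool", "arguments": {
  "increments": [
    [-20, -20, 0, 0, 0, 0, -0.8],
    [-40, -40, 0, 0, 0, 0, -0.8],
    [-55, -55, 20, 0, 0, 0, -0.8],
    [-55, -55, 50, 0, 0, 0, -0.8],
    [-55, -55, 70, 0, 0, 0, -0.8],
    [-55, -55, 80, 0, 0, 0, -0.8],
    [-55, -55, 80, 0, 0, 0, -0.8],
    [-55, -55, 80, 0, 0, 0, -0.8],
    [-55, -55, 80, 0, 0, 0, -0.8]
  ]
}}

```text
time: 5.08
eef_pos: [604.5, 131.1, 372.7]
tool_rot: [-0.001, 0.836, -0.549, 0.001]
ft_force: [0.1, 1.3, -0.1]
width: 0.232
```

Run:
```python
from h import *
s,im=snap('wrist','w3.png'); print(s['eef_pos'],s['tool_rot'],s['ft_force'])
C,p=wc('w3.png'); print(proj(C,[603.76,134.6,84]),proj(C,rot(p[3:])@[0,0,265.2]+p[:3]))
s,im2=snap('side','s3.png')
K=proj(cam('side'),[603,136,100]);print(K)
a=cv2.resize(im[60:300,200:420],(550,600),interpolation=cv2.INTER_CUBIC)
x,y=int(K[0]),int(K[1]); b=cv2.resize(im2[y-60:y+60,x-25:x+25],(250,600),interpolation=cv2.INTER_CUBIC)
cv2.imwrite('pics/c4.png',np.hstack([a,b]));print(x-25,y-60)
```

```text
[604.53475714 131.05390002 372.74610201] [-7.64530704e-04  8.35514590e-01 -5.49466865e-01  9.74474664e-04] [ 0.06318425  1.3463019  -0.14887932]
[309.60520936 199.71142739] [313.38294574 207.27600356]
[308.24001799 173.12151431]
283 113
```

View pics/c4.png

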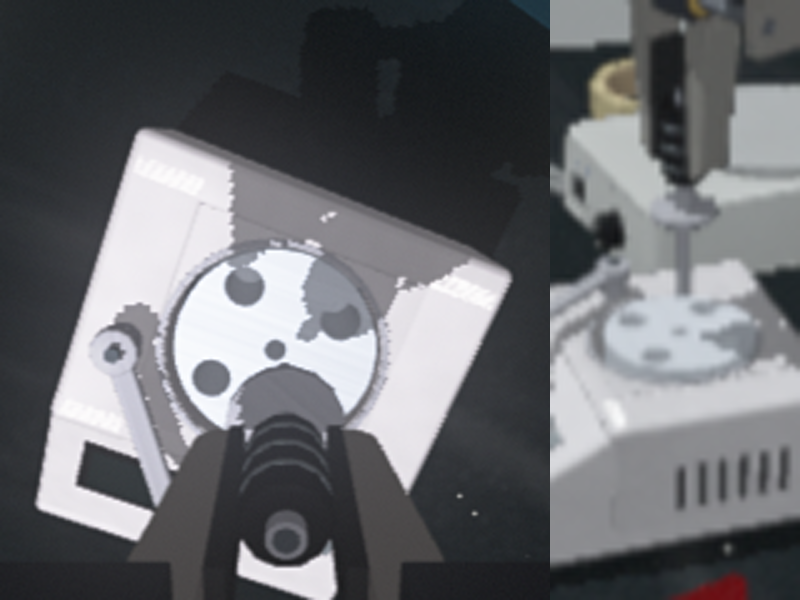

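Wrist view: small well at (310,199.6), probe axis at column ≈314.7 (flange (314.6), socket (314.8,274.8)). Side view: tip ≈(309.6,172), well ≈(309,179.2).

Run:
```python
from h import *
C,p=wc('w3.png'); R=rot(p[3:]); im=cv2.imread('pics/w3.png')
g=cv2.cvtColor(im,cv2.COLOR_BGR2GRAY).astype(float)
y0,y1,x0,x1=192,206,303,318
w=np.clip(225-g[y0:y1,x0:x1],0,None); Y,X=np.mgrid[y0:y1,x0:x1]; u=((X*w).sum()/w.sum(),(Y*w).sum()/w.sum()); print(u)
f=lambda z,x=0,y=0:proj(C,R@[x,y,z]+p[:3])
print('socket',f(152.2),'flange edge T',f(214.2,0,-18),'c',f(214.2))
print('axis@84',f(p[2]-84))
for b in (0,1.5):
    W=ray(C,u[0]-b,u[1],84); d=W-p[:3]; print(W,'tool d',R.T@d)
S=cam('side'); print('side tip/pred well proj',proj(S,R@[0,0,265.2]+p[:3]))
print('side-based: well',ray(S,309,179.2,84),'tip',ray(S,309.6,172,107.5))
```

```text
(np.float64(309.8774358974359), np.float64(199.85401709401708))
socket [312.98816372 275.09864794] flange edge T [313.2650365 206.0807466] c [313.25546168 229.19870826]
axis@84 [313.42707535 199.72950673]
[603.73112383 134.29415781  84.        ] tool d [-3.52109651e+00  1.32280064e-01  2.88743902e+02]
[603.14049527 135.65986601  84.        ] tool d [-5.00904748e+00  1.33525454e-01  2.88742726e+02]
side tip/pred well proj [309.57290813 171.3174306 ]
side-based: well [603.81939657 131.72407871  84.        ] tip [604.24163609 127.61754981 107.5       ]
```

{"name": "drive_tool", "arguments": {
  "increments": [
    [-3, 0, 0, 0, 0, 0, -0.8],
    [-5, 0, 5, 0, 0, 0, -0.8],
    [-5, 0, 12, 0, 0, 0, -0.8],
    [-5, 0, 18, 0, 0, 0, -0.8],
    [-5, 0, 20, 0, 0, 0, -0.8],
    [-5, 0, 20, 0, 0, 0, -0.8],
    [-5, 0, 20, 0, 0, 0, -0.8],
    [-5, 0, 20, 0, 0, 0, -0.8]
  ]
}}

```text
time: 5.85
eef_pos: [602.0, 136.4, 351.2]
tool_rot: [-0.0, 0.836, -0.549, 0.0]
ft_force: [-0.2, 0.5, -1.5]
width: 0.231
```

{"name": "drive_tool", "arguments": {
  "increments": [
    [0, 0, 1, 0, 0, 0, -0.8],
    [0, 0, 2, 0, 0, 0, -0.8],
    [0, 0, 3, 0, 0, 0, -0.8],
    [0, 0, 4, 0, 0, 0, -0.8],
    [0, 0, 4.5, 0, 0, 0, -0.8],
    [0, 0, 4.5, 0, 0, 0, -0.8],
    [0, 0, 4.5, 0, 0, 0, -0.8]
  ]
}}

```text
time: 6.43
eef_pos: [602.3, 136.7, 348.7]
tool_rot: [-0.001, 0.836, -0.549, 0.001]
ft_force: [-1.3, -1.4, 8.4]
width: 0.234
```

{"name": "drive_tool", "arguments": {
  "increments": [
    [0.2, 0, -0.3, 0, 0, 0, -0.8],
    [0.4, 0.1, -0.3, 0, 0, 0, -0.8],
    [0.6, 0.1, -0.3, 0, 0, 0, -0.8],
    [0.8, 0.1, -0.3, 0, 0, 0, -0.8],
    [1.0, 0.2, -0.3, 0, 0, 0, -0.8],
    [1.0, 0.2, -0.3, 0, 0, 0, -0.8],
    [1.0, 0.2, -0.3, 0, 0, 0, -0.8]
  ]
}}

```text
time: 7.02
eef_pos: [602.3, 136.1, 348.7]
tool_rot: [-0.001, 0.836, -0.549, 0.001]
ft_force: [-2.3, 0.3, 7.3]
width: 0.234
```

Run:
```python
from h import *
for i in range(4):
    s=manip.sense(); print(s['time'],s['eef_pos'].round(2),s['ft_force'].round(2),s['moment'].round(3)); 
    if i in(1,): manip.grab_frame('side')
```

```text
7.0167 [602.35 136.14 348.74] [-2.3   0.29  7.33] [0.165 0.536 0.03 ]
7.0167 [602.35 136.14 348.74] [-2.3   0.29  7.33] [0.165 0.536 0.03 ]
7.0667 [602.35 136.17 348.75] [-1.6   0.75  7.91] [ 0.153  0.531 -0.021]
7.0667 [602.35 136.17 348.75] [-1.6   0.75  7.91] [ 0.153  0.531 -0.021]
```

{"name": "drive_tool", "arguments": {
  "increments": [
    [0.4, 0, 0.1, 0, 0, 0, -0.8],
    [0.7, 0, 0.1, 0, 0, 0, -0.8],
    [0.7, -0.4, 0.1, 0, 0, 0, -0.8],
    [0.7, -0.8, 0.1, 0, 0, 0, -0.8],
    [0.4, -0.8, 0.1, 0, 0, 0, -0.8],
    [0, -0.8, 0.1, 0, 0, 0, -0.8],
    [-0.4, -0.8, 0.1, 0, 0, 0, -0.8],
    [-0.8, -0.8, 0.1, 0, 0, 0, -0.8],
    [-0.8, -0.8, 0.1, 0, 0, 0, -0.8]
  ]
}}

```text
time: 7.82
eef_pos: [602.7, 136.8, 348.7]
tool_rot: [-0.0, 0.836, -0.549, 0.001]
ft_force: [-2.0, -0.6, 8.4]
width: 0.232
```

{"name": "drive_tool", "arguments": {
  "increments": [
    [0, 0.4, 0, 0, 0, 0, -0.8],
    [0, 0.8, 0, 0, 0, 0, -0.8],
    [0, 1.2, 0, 0, 0, 0, -0.8],
    [0, 1.6, 0, 0, 0, 0, -0.8],
    [0.4, 1.6, 0, 0, 0, 0, -0.8],
    [0.8, 1.6, 0, 0, 0, 0, -0.8],
    [1.2, 1.6, 0, 0, 0, 0, -0.8],
    [1.6, 1.6, 0, 0, 0, 0, -0.8],
    [1.6, 1.6, 0, 0, 0, 0, -0.8]
  ]
}}

```text
time: 8.57
eef_pos: [602.0, 135.6, 348.8]
tool_rot: [-0.002, 0.836, -0.549, 0.0]
ft_force: [-0.6, 1.9, 6.2]
width: 0.234
```

{"name": "drive_tool", "arguments": {
  "increments": [
    [0.2, -0.8, 0, 0, 0, 0, -0.8],
    [0.5, -0.8, 0, 0, 0, 0, -0.8],
    [0.8, -0.8, 0, 0, 0, 0, -0.8],
    [1.1, -0.8, 0, 0, 0, 0, -0.8],
    [1.4, -0.8, 0, 0, 0, 0, -0.8],
    [1.7, -0.8, 0, 0, 0, 0, -0.8],
    [2.0, -0.8, 0, 0, 0, 0, -0.8],
    [2.3, -0.8, 0, 0, 0, 0, -0.8],
    [2.3, -0.8, 0, 0, 0, 0, -0.8]
  ]
}}

```text
time: 9.32
eef_pos: [603.1, 134.8, 348.7]
tool_rot: [-0.002, 0.836, -0.548, -0.001]
ft_force: [-3.4, 2.8, 7.4]
width: 0.234
```

{"name": "drive_tool", "arguments": {
  "increments": [
    [0.3, -0.3, 0, 0, 0, 0, -0.8],
    [0.3, -0.6, 0, 0, 0, 0, -0.8],
    [0, -0.9, 0, 0, 0, 0, -0.8],
    [-0.4, -0.9, 0, 0, 0, 0, -0.8],
    [-0.8, -0.9, 0, 0, 0, 0, -0.8],
    [-1.2, -0.9, 0, 0, 0, 0, -0.8],
    [-1.6, -0.9, 0, 0, 0, 0, -0.8],
    [-2.0, -0.9, 0, 0, 0, 0, -0.8],
    [-2.0, -0.9, 0, 0, 0, 0, -0.8]
  ]
}}

```text
time: 10.07
eef_pos: [603.2, 136.0, 348.7]
tool_rot: [-0.001, 0.836, -0.549, -0.0]
ft_force: [-2.7, 1.0, 9.5]
width: 0.233
```

{"name": "drive_tool", "arguments": {
  "increments": [
    [0, 0, -10, 0, 0, 0, -0.8],
    [0, 0, -24, 0, 0, 0, -0.8],
    [0, 0, -24, 0, 0, 0, -0.8],
    [0, 0, -24, 0, 0, 0, -0.8],
    [0, 0, -24, 0, 0, 0, -0.8],
    [0, 0, -24, 0, 0, 0, -0.8],
    [0, 0, -24, 0, 0, 0, -0.8]
  ]
}}

```text
time: 10.65
eef_pos: [603.2, 134.6, 370.0]
tool_rot: [0.001, 0.836, -0.549, -0.0]
ft_force: [-0.2, -0.0, -0.7]
width: 0.235
```

Run:
```python
from h import *
s,im=snap('wrist','w4.png'); print(s['eef_pos'],s['tool_rot'],s['ft_force'],abs(s['qvel']).max())
s,i2=snap('side','s4.png'); s,i3=snap('scene','sc4.png')
a=cv2.resize(im[170:290,270:360],(450,600),interpolation=cv2.INTER_CUBIC)
x,y=308,170; b=cv2.resize(i2[y-40:y+20,x-30:x+30],(300,300),interpolation=cv2.INTER_CUBIC)
x,y=map(int,proj(cam('scene'),[603,136,100])); c=cv2.resize(i3[y-40:y+20,x-30:x+30],(300,300),interpolation=cv2.INTER_CUBIC)
print('scene crop',x-30,y-40)
cv2.imwrite('pics/c5.png',np.hstack([a,np.vstack([b,c])]))
```

```text
[603.20583597 134.62881865 370.04624866] [ 5.09624187e-04  8.35880089e-01 -5.48911660e-01 -4.54837159e-04] [-0.16244057 -0.03097741 -0.69236905] 0.005502593740090118
scene crop 271 170
```

View pics/c5.png

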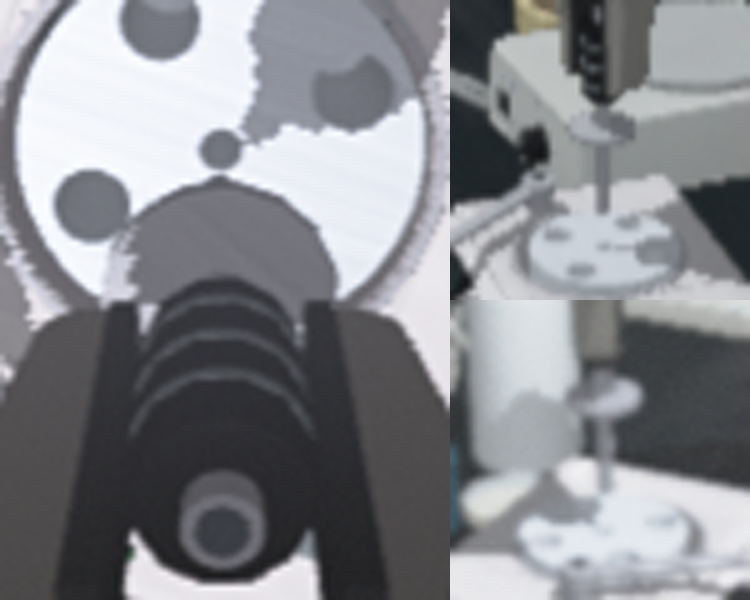

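Run:
```python
from h import *
C,p=wc('w4.png'); R=rot(p[3:]); im=cv2.imread('pics/w4.png')
g=cv2.cvtColor(im,cv2.COLOR_BGR2GRAY).astype(float)
y0,y1,x0,x1=194,205,308,319
t=g[y0:y1,x0:x1]; print(t.astype(int)); w=np.clip(200-t,0,None); w[:, -3:]*=(t[:,-3:]<110); Y,X=np.mgrid[y0:y1,x0:x1]; u=((X*w).sum()/w.sum(),(Y*w).sum()/w.sum()); print(u)
f=lambda z,x=0,y=0:proj(C,R@[x,y,z]+p[:3])
print('socket',f(152.2),'flange edge T',f(214.2,0,-18),f(219.2,0,-18),'tip edge',f(265.2,0,-4),'axis@84',f(p[2]-84))
for b in (0,1): print('tool d',R.T@(ray(C,u[0]-b,u[1],84)-p[:3]),ray(C,u[0]-b,u[1],84))
S=cam('side')
for n,uv,z in[('tip',(278+153/5,130+210/5),104.8),('well',(278+155/5,130+246/5),84)]: print('side',n,uv,ray(S,*uv,z))
S=cam('scene')
for n,uv,z in[('tip',(271+154/5,170+190/5),104.8)]: print('scene',n,uv,ray(S,*uv,z))
for z in (104.8,84): print('scene proj exp well',proj(S,[603,135,z]))
```

```text
[[242 242 242 242 244 244 244 246 247 243 201]
 [244 244 243 241 239 227 220 233 241 217 165]
 [243 245 242 216 161 132 127 136 172 220 204]
 [245 243 207 141 117 116 116 114 122 167 216]
 [243 232 170 118 115 117 118 116 114 117 150]
 [242 206 135 113 116 118 118 117 116 118 176]
 [244 209 134 114 117 119 119 118 115 122 196]
 [245 227 159 117 116 118 119 117 115 132 207]
 [246 245 203 135 118 118 116 117 128 178 230]
 [245 246 237 202 158 141 135 148 187 231 241]
 [244 245 248 246 232 214 197 227 245 246 245]]
(np.float64(312.9220904135941), np.float64(199.47835844822058))
socket [312.98690061 275.10368879] flange edge T [313.26382143 206.08406078] [313.27907896 203.9573563 ] tip edge [313.38423769 203.09999421] axis@84 [313.4212526  200.53500636]
tool d [ -0.49057188  -1.08532585 286.04514755] [603.62929574 135.40942017  84.        ]
tool d [ -1.47216202  -1.08420725 286.04534626] [603.23819336 136.3097309   84.        ]
side tip (308.6, 172.0) [603.14476826 133.11718226 104.8       ]
side well (309.0, 179.2) [603.81939657 131.72407871  84.        ]
scene tip (301.8, 208.0) [604.60649483 130.69003935 104.8       ]
scene proj exp well [301.47259024 208.85331412]
scene proj exp well [301.70989693 216.67308325]
```

{"name": "drive_tool", "arguments": {
  "increments": [
    [-0.5, -1.1, 6, 0, 0, 0, -0.8],
    [-0.5, -1.1, 14, 0, 0, 0, -0.8],
    [-0.5, -1.1, 18, 0, 0, 0, -0.8],
    [-0.5, -1.1, 19, 0, 0, 0, -0.8],
    [-0.5, -1.1, 19, 0, 0, 0, -0.8],
    [-0.5, -1.1, 20, 0, 0, 0, -0.8],
    [-0.5, -1.1, 21, 0, 0, 0, -0.8],
    [-0.5, -1.1, 22, 0, 0, 0, -0.8],
    [-0.5, -1.1, 23, 0, 0, 0, -0.8],
    [-0.5, -1.1, 23, 0, 0, 0, -0.8]
  ]
}}

```text
time: 11.63
eef_pos: [604.2, 135.6, 347.8]
tool_rot: [-0.0, 0.836, -0.549, 0.0]
ft_force: [-0.2, -0.1, -0.6]
width: 0.231
```

```bash
cat > t.py <<'E'
from h import *
s=manip.sense(); R=rot(s['tool_rot']); print('t',s['time'],'tcp',s['eef_pos'].round(2),'tip',(s['eef_pos']+R@[0,0,265.2]).round(2),'F',s['ft_force'].round(1),'M',s['moment'].round(2))
E
python3 t.py
```

```text
t 11.6333 tcp [604.24 135.57 347.83] tip [604.31 135.53  82.63] F [-0.2 -0.1 -0.6] M [-0.07 -0.11 -0.04]
```

{"name": "drive_tool", "arguments": {
  "increments": [
    [0, 0, 1, 0, 0, 0, -0.8],
    [0, 0, 2, 0, 0, 0, -0.8],
    [0, 0, 3, 0, 0, 0, -0.8],
    [0, 0, 4, 0, 0, 0, -0.8],
    [0, 0, 4, 0, 0, 0, -0.8]
  ]
}}

```text
time: 12.05
eef_pos: [604.2, 135.5, 343.6]
tool_rot: [0.0, 0.836, -0.549, 0.0]
ft_force: [0.0, -1.2, -1.1]
width: 0.236
```

```bash
python3 t.py
```

```text
t 12.05 tcp [604.23 135.54 343.64] tip [604.22 135.48  78.44] F [ 0.  -1.2 -1.1] M [-0.15 -0.2  -0.02]
```

It is in the hole. I'll go on straight down to just above the sprung pad, then press.

{"name": "drive_tool", "arguments": {
  "increments": [
    [0, 0, 2, 0, 0, 0, -0.8],
    [0, 0, 4, 0, 0, 0, -0.8],
    [0, 0, 6, 0, 0, 0, -0.8],
    [0, 0, 8, 0, 0, 0, -0.8],
    [0, 0, 10, 0, 0, 0, -0.8],
    [0, 0, 11, 0, 0, 0, -0.8],
    [0, 0, 11, 0, 0, 0, -0.8]
  ]
}}

```text
time: 12.63
eef_pos: [604.2, 135.6, 332.5]
tool_rot: [0.0, 0.836, -0.549, -0.0]
ft_force: [0.2, -1.0, -2.0]
width: 0.236
```

{"name": "drive_tool", "arguments": {
  "increments": [
    [0, 0, 1, 0, 0, 0, -0.8],
    [0, 0, 2, 0, 0, 0, -0.8],
    [0, 0, 3, 0, 0, 0, -0.8],
    [0, 0, 4, 0, 0, 0, -0.8],
    [0, 0, 5, 0, 0, 0, -0.8],
    [0, 0, 5, 0, 0, 0, -0.8],
    [0, 0, 5, 0, 0, 0, -0.8]
  ]
}}

```text
time: 13.22
eef_pos: [604.2, 135.6, 327.8]
tool_rot: [0.0, 0.836, -0.549, 0.0]
ft_force: [0.5, -1.6, -0.3]
width: 0.231
```

```bash
python3 t.py
```

```text
t 13.2167 tcp [604.21 135.57 327.83] tip [604.21 135.52  62.63] F [ 0.5 -1.6 -0.3] M [-0.36 -0.17 -0.01]
```

{"name": "drive_tool", "arguments": {
  "increments": [
    [0, 0, 1.5, 0, 0, 0, -0.8],
    [0, 0, 3, 0, 0, 0, -0.8],
    [0, 0, 4.5, 0, 0, 0, -0.8],
    [0, 0, 6, 0, 0, 0, -0.8],
    [0, 0, 7.5, 0, 0, 0, -0.8],
    [0, 0, 9, 0, 0, 0, -0.8],
    [0, 0, 10, 0, 0, 0, -0.8]
  ]
}}

```text
time: 13.8
eef_pos: [604.2, 135.6, 317.7]
tool_rot: [0.0, 0.836, -0.549, 0.0]
ft_force: [1.0, -1.5, 2.8]
width: 0.229
```

{"name": "drive_tool", "arguments": {
  "increments": [
    [0, 0, 1.5, 0, 0, 0, -0.8],
    [0, 0, 3, 0, 0, 0, -0.8],
    [0, 0, 4.5, 0, 0, 0, -0.8],
    [0, 0, 6, 0, 0, 0, -0.8],
    [0, 0, 7.5, 0, 0, 0, -0.8],
    [0, 0, 9, 0, 0, 0, -0.8],
    [0, 0, 10, 0, 0, 0, -0.8],
    [0, 0, 11, 0, 0, 0, -0.8],
    [0, 0, 11, 0, 0, 0, -0.8]
  ]
}}

```text
time: 14.55
eef_pos: [604.1, 135.6, 306.5]
tool_rot: [0.0, 0.836, -0.549, -0.0]
ft_force: [1.3, -1.7, 0.4]
width: 0.233
```

```bash
python3 t.py
```

```text
t 14.55 tcp [604.13 135.6  306.52] tip [604.05 135.57  41.32] F [ 1.3 -1.7  0.4] M [-0.53 -0.31  0.05]
```

{"name": "drive_tool", "arguments": {
  "increments": [
    [0, 0, 1, 0, 0, 0, -0.8],
    [0, 0, 2, 0, 0, 0, -0.8],
    [0, 0, 3, 0, 0, 0, -0.8],
    [0, 0, 4, 0, 0, 0, -0.8],
    [0, 0, 5, 0, 0, 0, -0.8],
    [0, 0, 5.5, 0, 0, 0, -0.8],
    [0, 0, 5.5, 0, 0, 0, -0.8]
  ]
}}

```text
time: 15.13
eef_pos: [604.4, 135.8, 303.0]
tool_rot: [-0.0, 0.836, -0.549, 0.0]
ft_force: [-2.4, -2.8, 11.2]
width: 0.232
```

```bash
python3 t.py
```

```text
t 15.1333 tcp [604.38 135.84 303.03] tip [604.64 135.78  37.83] F [-2.4 -2.8 11.2] M [-0.85  0.61  0.01]
```

{"name": "drive_tool", "arguments": {
  "increments": [
    [0, 0, -1.5, 0, 0, 0, -0.8],
    [0, 0, -1.5, 0, 0, 0, -0.4],
    [0, 0, -1.5, 0, 0, 0, -0.2],
    [0, 0, -1.5, 0, 0, 0, -0.15],
    [0, 0, -1.5, 0, 0, 0, -0.15],
    [0, 0, -1.5, 0, 0, 0, -0.15]
  ]
}}

```text
time: 15.63
eef_pos: [604.0, 136.0, 302.5]
tool_rot: [0.0, 0.836, -0.549, -0.0]
ft_force: [-0.7, -0.4, -0.0]
width: 0.424
```

{"name": "drive_tool", "arguments": {
  "increments": [
    [0, 0, -10, 0, 0, 0, -0.15],
    [0, 0, -30, 0, 0, 0, -0.15],
    [0, 0, -60, 0, 0, 0, -0.15],
    [0, 0, -90, 0, 0, 0, -0.15],
    [0, 0, -120, 0, 0, 0, -0.3],
    [0, 0, -120, 0, 0, 0, -0.6],
    [0, 0, -120, 0, 0, 0, -1],
    [0, 0, -120, 0, 0, 0, -1],
    [0, 0, -120, 0, 0, 0, -1],
    [0, 0, -120, 0, 0, 0, -1]
  ]
}}

```text
time: 16.47
eef_pos: [603.9, 135.5, 421.5]
tool_rot: [0.001, 0.836, -0.549, -0.001]
ft_force: [0.9, 0.3, -0.7]
width: 0.015
```

```bash
python3 t.py
python3 - <<'E'
from h import *
s,im=snap('wrist','w5.png'); s,i2=snap('side','s5.png')
a=cv2.resize(im[50:300,170:420],(500,500),interpolation=cv2.INTER_CUBIC)
b=cv2.resize(i2[130:230,255:315],(300,500),interpolation=cv2.INTER_CUBIC)
cv2.imwrite('pics/c6.png',np.hstack([a,b]))
E
```

```text
t 16.4667 tcp [603.91 135.51 421.47] tip [603.23 135.36 156.27] F [ 0.9  0.3 -0.7] M [0.01 0.05 0.  ]
```

View pics/c6.png

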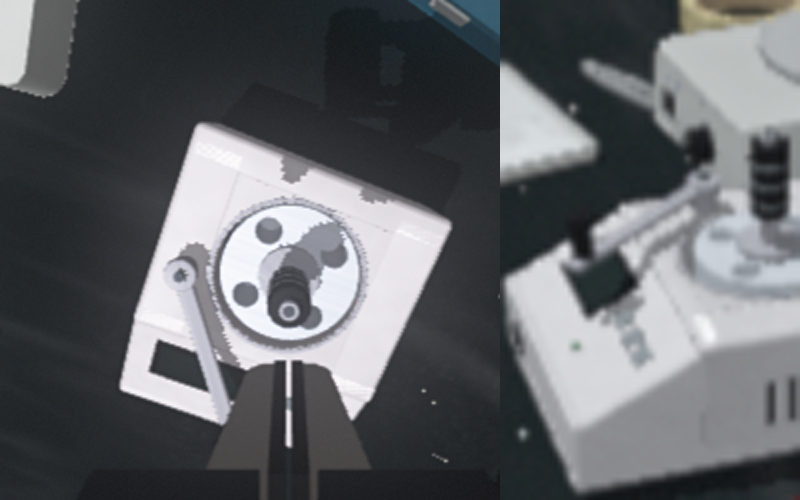

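Wrist and side views show the probe upright with its flange flat on the insert. The latch is still open: pivot at crop (182,273), bar running down to about (222,410). Next I'll compute the latch push.

```bash
cat > latch.py <<'E'
from h import *
import sys
s=manip.sense(); R=rot(s['tool_rot']); p=s['eef_pos']
psi0=np.degrees(np.arctan2(R[1,0],R[0,0]))
P=np.array([583.5,190.4])
def way(th,back,z):
    t=np.radians(th); c=P+100*np.array([np.cos(t),np.sin(t)])-back*np.array([-np.sin(t),np.cos(t)])
    d=R.T@(np.r_[c,z]-p); dpsi=(th+90-360-psi0+180)%360-180
    return c.round(1),d.round(1),round(-np.radians(dpsi),3)
for a in sys.argv[1:]:
    th,b,z=map(float,a.split(',')); print(a,*way(th,b,z))
print('psi0',psi0,'j7',s['joint_pos'].round(2))
E
python3 latch.py 217.3,38,421 217.3,38,293
python3 - <<'E'
from h import *
S=cam('side'); print('bottle base',ray(S,404,240,0),'cap',ray(S,412,175,170))
C,p=wc('w2.png'); print(ray(C,572,46,170))
C,p=wc('w5.png'); print('probe socket pred',proj(C,[604.2,135.6,151]),'meas',(170+288/2-.25,50+312/2-.25))
E
```

```text
217.3,38,421 [480.9 160. ] [-71.3 103.3   1. ] -0.242
217.3,38,293 [480.9 160. ] [-71.3 103.  129. ] -0.242
psi0 -66.57584038854164 j7 [-0.01  0.43 -0.36  1.65  0.16  1.1  -1.57]
bottle base [783.79147095 -78.62168853   0.        ] cap [789.6325983  -60.37610923 170.        ]
[784.20760984 -75.90899611 170.        ]
probe socket pred [313.57713735 204.45709667] meas (313.75, 205.75)
```

```bash
sed -i 's/P+100\*/P+105*/; s/th+90-360-psi0/th-360-psi0/' latch.py; python3 latch.py 217.3,32,421 217.3,32,293
```

```text
217.3,32,421 [480.6 152.2] [-64.3 106.7   1. ] 1.329
217.3,32,293 [480.6 152.2] [-64.2 106.4 129. ] 1.329
psi0 -66.57584038854164 j7 [-0.01  0.43 -0.36  1.65  0.16  1.1  -1.57]
```

{"name": "drive_tool", "arguments": {
  "increments": [
    [-10, 16, 0, 0, 0, 0.12, -1],
    [-20, 32, 0, 0, 0, 0.24, -1],
    [-30, 48, 0, 0, 0, 0.36, -1],
    [-40, 64, 0, 0, 0, 0.48, -1],
    [-50, 80, 0, 0, 0, 0.6, -1],
    [-60, 96, 0, 0, 0, 0.72, -1],
    [-64, 106, 0, 0, 0, 0.84, -1],
    [-64, 106, 0, 0, 0, 0.96, -1],
    [-64, 106, 0, 0, 0, 1.08, -1],
    [-64, 106, 0, 0, 0, 1.2, -1]
  ]
}}

```text
time: 17.4
eef_pos: [481.2, 152.3, 422.6]
tool_rot: [-0.0, -0.377, 0.926, -0.0]
ft_force: [0.2, 0.0, -0.9]
width: 0.004
```

{"name": "drive_tool", "arguments": {
  "increments": [
    [0, 0, 0, 0, 0, 0.12, -1],
    [0, 0, 0, 0, 0, 0.12, -1],
    [0, 0, 0, 0, 0, 0.12, -1],
    [0, 0, 0, 0, 0, 0.12, -1]
  ]
}}

```text
time: 17.73
eef_pos: [481.4, 152.4, 422.6]
tool_rot: [-0.0, -0.325, 0.946, 0.0]
ft_force: [0.1, -0.3, 0.2]
width: 0.006
```

```bash
python3 latch.py 217.3,32,421 217.3,32,293; python3 t.py
python3 - <<'E'
from h import *
s,im=snap('wrist','w6.png'); C,p=wc('w6.png'); R=rot(p[3:])
print('pivot',proj(C,[583.5,190.4,98]),'knob',proj(C,[506.2,131.5,121.5]),'tip',proj(C,R@[0,0,190]+p[:3]))
E
```

```text
217.3,32,421 [480.6 152.2] [0.8 0.4 1.6] 0.012
217.3,32,293 [480.6 152.2] [  0.7   0.4 129.6] 0.012
psi0 -142.03093028034405 j7 [-0.2   0.22 -0.19  1.92  0.05  1.01 -2.9 ]
t 17.7333 tcp [481.45 152.36 422.6 ] tip [481.29 152.32 157.4 ] F [ 0.1 -0.3  0.2] M [0.13 0.03 0.  ]
pivot [216.79000262 161.60355054] knob [306.25263977 166.64088309] tip [312.67124867 244.8124446 ]
```

View pics/w6.png

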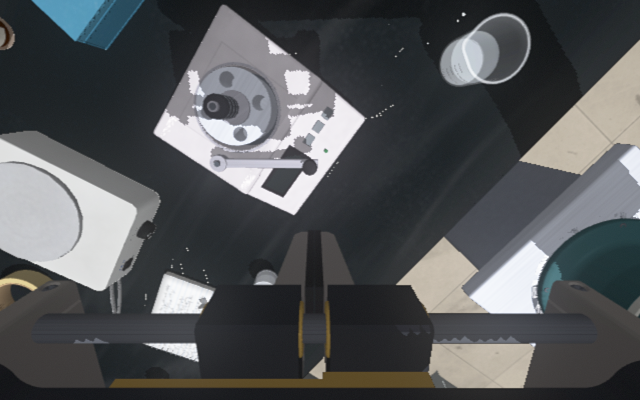

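Wrist view: knob at (310,166), pivot (218,162), probe seated. The closed fingers at (313,240) are behind the knob, clear of everything.

{"name": "drive_tool", "arguments": {
  "increments": [
    [0, 0, 10, 0, 0, -0.1, -1],
    [0, 0, 40, 0, 0, -0.15, -1],
    [0, 0, 70, 0, 0, -0.15, -1],
    [0, 0, 95, 0, 0, -0.15, -1],
    [0, 0, 115, 0, 0, -0.15, -1],
    [0, 0, 126, 0, 0, -0.15, -1],
    [0, 0, 129, 0, 0, -0.15, -1],
    [0, 0, 129, 0, 0, -0.15, -1]
  ]
}}

```text
time: 18.45
eef_pos: [481.6, 152.3, 293.5]
tool_rot: [-0.001, -0.394, 0.919, 0.0]
ft_force: [0.2, -0.9, -0.3]
width: 0.01
```

```bash
python3 t.py; python3 latch.py 217,24,293 217,18,293 220,18,293 224,18,293 228,18,293 232,18,293 236,18,293 240,18,293 244,18,293 248,18,293
```

```text
t 18.45 tcp [481.55 152.28 293.51] tip [481.27 152.23  28.31] F [ 0.2 -0.9 -0.3] M [0.07 0.01 0.  ]
217,24,293 [485.2 146.4] [ 1.8 -6.7  0.5] 0.164
217,18,293 [488.8 141.6] [  2.7 -12.6   0.5] 0.164
220,18,293 [491.5 136.7] [  4.4 -17.9   0.5] 0.112
224,18,293 [495.5 130.4] [  6.3 -25.2   0.5] 0.042
228,18,293 [499.9 124.4] [  7.6 -32.5   0.5] -0.028
232,18,293 [504.7 118.7] [  8.4 -39.9   0.5] -0.097
236,18,293 [509.9 113.4] [  8.6 -47.3   0.5] -0.167
240,18,293 [515.4 108.5] [  8.4 -54.7   0.5] -0.237
244,18,293 [521.3 103.9] [  7.6 -62.1   0.5] -0.307
248,18,293 [527.5  99.8] [  6.4 -69.5   0.5] -0.377
psi0 -133.57745073717933 j7 [-0.21  0.39 -0.19  2.03  0.11  0.73 -2.8 ]
```

{"name": "drive_tool", "arguments": {
  "increments": [
    [2, -7, 0, 0, 0, 0, -1],
    [3, -13, 0, 0, 0, 0, -1],
    [4.5, -18, 0, 0, 0, 0, -1],
    [6.5, -25, 0, 0, 0, 0, -1],
    [7.5, -32.5, 0, 0, 0, -0.03, -1],
    [8.5, -40, 0, 0, 0, -0.1, -1],
    [8.5, -47.5, 0, 0, 0, -0.17, -1],
    [8.5, -55, 0, 0, 0, -0.24, -1],
    [7.5, -62, 0, 0, 0, -0.31, -1],
    [6.5, -69.5, 0, 0, 0, -0.38, -1]
  ]
}}

```text
time: 19.28
eef_pos: [527.7, 99.0, 294.3]
tool_rot: [0.0, -0.562, 0.827, 0.0]
ft_force: [-1.5, 1.9, -0.7]
width: 0.004
```

```bash
python3 t.py; python3 latch.py 248,18,293 252,18,293 256,18,293 260,18,293 264,18,293 268,18,293 270,18,293 272,18,293 274,18,293
```

```text
t 19.2833 tcp [527.66  99.02 294.34] tip [527.71  99.07  29.14] F [-1.5  1.9 -0.7] M [0.42 0.31 0.07]
248,18,293 [527.5  99.8] [-0.6  0.5  1.3] 0.006
252,18,293 [533.9  96.1] [ 0.4 -6.9  1.3] -0.064
256,18,293 [540.6  92.9] [  0.9 -14.3   1.3] -0.134
260,18,293 [547.5  90.1] [  0.9 -21.8   1.3] -0.204
264,18,293 [554.6  87.9] [  0.4 -29.2   1.3] -0.273
268,18,293 [561.8  86.1] [ -0.6 -36.5   1.3] -0.343
270,18,293 [565.5  85.4] [ -1.3 -40.2   1.3] -0.378
272,18,293 [569.2  84.8] [ -2.1 -43.8   1.3] -0.413
274,18,293 [572.9  84.4] [ -3.1 -47.4   1.3] -0.448
psi0 -111.66049031157542 j7 [-0.04  0.44 -0.26  1.95  0.16  0.76 -2.34]
```

Pushing with about 2 N, as expected for the latch. I'll carry on.

{"name": "drive_tool", "arguments": {
  "increments": [
    [0.5, -7, 0.5, 0, 0, -0.06, -1],
    [1, -14, 0.5, 0, 0, -0.13, -1],
    [1, -22, 0.5, 0, 0, -0.2, -1],
    [0.5, -29, 0.5, 0, 0, -0.27, -1],
    [0, -34, 0.5, 0, 0, -0.32, -1],
    [-0.6, -36.5, 0.5, 0, 0, -0.34, -1],
    [-1, -38.5, 0.5, 0, 0, -0.36, -1],
    [-1, -38.5, 0.5, 0, 0, -0.36, -1]
  ]
}}

```text
time: 19.95
eef_pos: [563.7, 85.4, 293.5]
tool_rot: [-0.0, -0.699, 0.715, -0.0]
ft_force: [-0.3, -0.0, 0.1]
width: 0.003
```

```bash
python3 t.py; python3 latch.py 270,18,293 272,18,293 274,18,293 276,18,293
```

```text
t 19.95 tcp [563.73  85.42 293.5 ] tip [563.79  85.27  28.3 ] F [-0.3 -0.   0.1] M [0.01 0.07 0.  ]
270,18,293 [565.5  85.4] [-0.  -1.8  0.5] -0.022
272,18,293 [569.2  84.8] [ 0.5 -5.5  0.5] -0.057
274,18,293 [572.9  84.4] [ 0.8 -9.2  0.5] -0.092
276,18,293 [576.6  84.1] [  1.  -12.9   0.5] -0.127
psi0 -91.25892389502128 j7 [ 0.05  0.5  -0.33  1.87  0.22  0.8  -1.99]
```

{"name": "drive_tool", "arguments": {
  "increments": [
    [0, -1.5, 0, 0, 0, -0.02, -1],
    [0.3, -3, 0, 0, 0, -0.04, -1],
    [0.5, -4.5, 0, 0, 0, -0.06, -1],
    [0.5, -6, 0, 0, 0, -0.06, -1],
    [0.7, -7.5, 0, 0, 0, -0.06, -1]
  ]
}}

```text
time: 20.37
eef_pos: [570.6, 85.2, 293.2]
tool_rot: [0.001, 0.721, -0.693, -0.0]
ft_force: [-5.9, -1.0, 2.7]
width: 0.005
```

```bash
python3 t.py; python3 latch.py 274,18,293
```

```text
t 20.3667 tcp [570.61  85.25 293.17] tip [570.17  85.13  27.97] F [-5.9 -1.   2.7] M [-0.11  1.21  0.02]
274,18,293 [572.9  84.4] [ 0.9 -2.2  0.2] -0.031
psi0 -87.78948021920269 j7 [ 0.06  0.52 -0.34  1.85  0.23  0.81 -1.93]
```

{"name": "drive_tool", "arguments": {
  "increments": [
    [0, -1, 0, 0, 0, 0, -1],
    [0, -2, 0, 0, 0, 0, -1],
    [0, -2, 0, 0, 0, 0, -1],
    [0, -2, 0, 0, 0, 0, -1]
  ]
}}

```text
time: 20.7
eef_pos: [571.4, 85.5, 293.0]
tool_rot: [0.002, 0.721, -0.693, -0.001]
ft_force: [-8.1, -2.0, 5.0]
width: 0.002
```

```bash
python3 t.py
```

```text
t 20.7 tcp [571.45  85.47 293.04] tip [570.05  85.09  27.84] F [-8.1 -2.   5. ] M [-0.38  1.77  0.  ]
```

The latch is against its stop: force rises and it no longer moves, at the expected angle. I'll back off, lift and check.

{"name": "drive_tool", "arguments": {
  "increments": [
    [0, 4, 0, 0, 0, 0, -1],
    [0, 12, 0, 0, 0, 0, -1],
    [0, 22, 0, 0, 0, 0, -1],
    [0, 30, -20, 0, 0, 0, -1],
    [0, 40, -60, 0, 0, 0, -1],
    [0, 40, -100, 0, 0, 0, -1],
    [0, 40, -140, 0, 0, 0, -1],
    [0, 40, -140, 0, 0, 0, -1],
    [0, 40, -140, 0, 0, 0, -1]
  ]
}}

```text
time: 21.45
eef_pos: [532.9, 84.3, 436.0]
tool_rot: [-0.002, 0.721, -0.693, 0.002]
ft_force: [-1.0, 0.2, -0.0]
width: 0.003
```

```bash
python3 t.py
python3 - <<'E'
from h import *
s,im=snap('wrist','w7.png'); s,i2=snap('side','s7.png')
cv2.imwrite('pics/c7.png',np.hstack([cv2.resize(im[50:270,200:420],(440,440),interpolation=cv2.INTER_CUBIC),cv2.resize(i2[120:230,255:345],(360,440),interpolation=cv2.INTER_CUBIC)]))
C,p=wc('w7.png'); q=proj(C,[588.2,90.5,121.5]); print('closed knob in crop',(q-[200,50])*2, 'pivot',(proj(C,[583.5,190.4,98])-[200,50])*2)
E
```

```text
t 21.45 tcp [532.85  84.28 436.04] tip [534.55  84.38 170.84] F [-1.   0.2 -0. ] M [-0.02  0.04  0.01]
closed knob in crop [218.69307337 185.02672389] pivot [ 38.48645109 182.43859978]
```

View pics/c7.png

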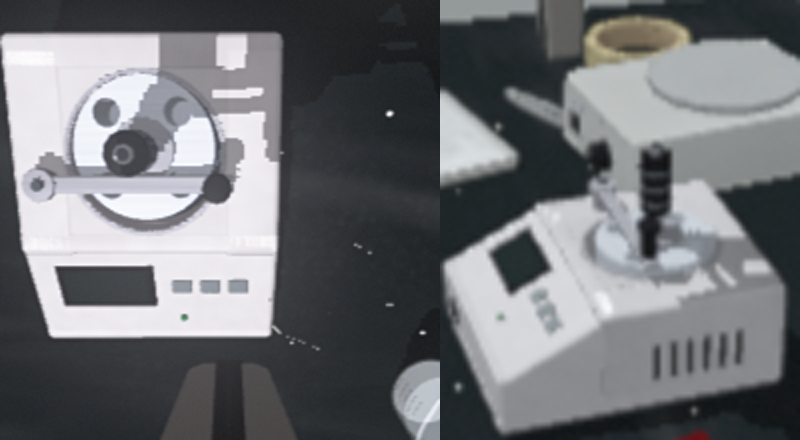

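The wrist view shows the latch bar lying along heater −y over the flange. The knob is at crop (217,186), against a predicted closed position of (219,185). The probe is upright and the gripper is clear, so I'm handing in.

```bash
python3 -c "
from workcell import manip
print(manip.finish_job())"
```

```text
the job is handed in; nothing more can be done
None
```

The slim probe is seated in the heater's small centre well, and the latch is closed over its flange. I handed the job in at about 21.5 s of the 72 s allowed.

- **Fitting the probe:** The first search by feel missed the hole. I lifted off, re-measured the well from the wrist camera and corrected by about 1 mm, and it then dropped in freely. I pressed it down until it stopped at 11 N, at the height expected for a seated flange, then let go.
- **Closing the latch:** I pushed the knob round with closed fingers. It stopped moving at 8 N, at the expected closed angle.
- **Last checks:** The final wrist picture shows the bar lying along the heater's −y edge, over the flange. The knob was within about 1 pixel of where it should be when closed. The probe stands upright and the gripper touches nothing.
- **Disagreements:** The wrist camera read about 1 to 1.5 pixels off, and I corrected for that. The side and wrist cameras disagreed by about 1.5 mm on the well.
- **Not checked up close:** I did not view the rack and the loose glassware again after the last move. I felt no unexpected contact with them.

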